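# Load the bottle rack and hold its sprung clamp shut

## Task

Stand the two tall bottles from the bench upright in the two free cells of the divided rack, one per cell, setting them down without dropping or tipping them. Then push the sprung clamp arm by its post towards the rack, past its ratchet click and on up to its stop, and finish the program while still holding it pressed there. Leave the squat jars in their cells and the other things on the bench where they are.

Things in the scene. Friction and masses are not known exactly. Their poses are not given: they have to be found in the camera images.
- bottle_1: tall amber screw-cap bottle, 38 mm diameter, 92 mm high (straight 38 mm body up to 62 mm, neck 31 mm wide from 67 to 76 mm, white cap 35 mm wide on the top 16 mm), 75 to 155 g; starts upright on the bench; origin at the centre of its underside, z up its axis. The two bottles are alike
- bottle_2: tall amber screw-cap bottle, 38 mm diameter, 92 mm high (straight 38 mm body up to 62 mm, neck 31 mm wide from 67 to 76 mm, white cap 35 mm wide on the top 16 mm), 75 to 155 g; starts upright on the bench; origin at the centre of its underside, z up its axis. The two bottles are alike
- mat_1: round black rubber mat, 48 mm diameter, 2 mm thick, fixed at the centre of the floor of one of the two free cells; origin at the centre of its underside (17 mm above the bench). Either bottle may go on either mat. The cell is 64 mm square inside and its walls end 45 mm above its floor
- mat_2: round black rubber mat, 48 mm diameter, 2 mm thick, fixed at the centre of the floor of one of the two free cells; origin at the centre of its underside (17 mm above the bench). Either bottle may go on either mat. The cell is 64 mm square inside and its walls end 45 mm above its floor
- station: fixed clamping station: aluminium plate 240 x 320 x 12 mm carrying a white divided rack (144 x 144 mm outside, 2 x 2 cells 69.5 mm apart, rim 62 mm above the bench, walls 5 mm) and the sprung clamp arm. Origin on the bench under the plate, z up. The rack's centre is at y = +75 mm in this frame, its wall facing the arm at y = +3 mm; the arm is on the -y side of the rack, and the cells line up with these axes
- clamp_swing (a joint): angle of the clamp arm about its upright pivot, rad: 0 = sprung fully open, away from the rack; grows as it is pushed towards the rack (clockwise seen from above); the ratchet clicks at about 0.45; if let go after that it springs back to about 0.45 to 0.46 and rests on the pawl; 0.62 = firm stop, arm parallel to the rack's wall and its rubber pad up to the rack (about 2 mm off it). Pushing at the post takes 3 N when open, up to about 11 N over the click and 8 N at the stop
- clamp_bar: the swinging clamp arm: steel bar 154 x 18 x 16 mm, lying 30 to 46 mm above the bench, with a rubber pad on the side towards the rack and an upright post near its free end. Origin on the pivot axis, 12 mm above the bench; the bar runs along its own -x; +y is the way it is pushed to close (towards the rack), -y the free side to push from
- post (a point): top centre of the upright round steel post on the clamp arm: 16 mm diameter, standing from 46 to 105 mm above the bench, 115 mm from the pivot axis. Push it from the side away from the rack (or pinch it); it moves on an arc about the pivot
- pivot (a point): point on the upright pivot axis of the clamp arm, 12 mm above the bench; fixed to the station
- pawl (a joint): brass ratchet pawl sliding in its guide beyond the arm's free end, m: 0 = sprung fully in, grows to about 0.007 as the arm's nose pushes it out, and snaps back to 0 at the click. It works by itself; do not handle it
- jar_1: squat amber jar, 52 mm diameter, 55 mm high, already standing in a cell of the rack; stays there; origin at the centre of its underside
- jar_2: squat amber jar, 52 mm diameter, 55 mm high, already standing in a cell of the rack; stays there; origin at the centre of its underside
- tip_box: bystander: pink pipette-tip box, 122 x 84 x 70 mm, origin under its centre
- dish: bystander: flat clear dish, 58 mm diameter, 14 mm high, between the bottles, origin under its centre
- beaker: bystander: small glass beaker, 60 mm diameter, 75 mm high, origin under its centre
- tube_rack: bystander: low green tube rack with white-capped tubes, 75 x 120 x 44 mm, origin under its centre
- marker: bystander: black marker pen, 12 mm thick, about 130 mm long, lying flat, origin at its underside midway along

How it is judged:
On the way, in this order (a step that is already met when the one before it is completed fails the run):
1. one tall bottle stands released in a free cell (((horizontal distance between bottle_1 and mat_1 below 0.022 m and z of bottle_1 in the frame of mat_1 between -0.004 and 0.008 m and angle between bottle_1's own z axis and vertical below 0.12 rad and linear speed of bottle_1 below 0.05 m/s and contact force between the fingers and bottle_1 below 0.2 N) or (horizontal distance between bottle_1 and mat_2 below 0.022 m and z of bottle_1 in the frame of mat_2 between -0.004 and 0.008 m and angle between bottle_1's own z axis and vertical below 0.12 rad and linear speed of bottle_1 below 0.05 m/s and contact force between the fingers and bottle_1 below 0.2 N) or (horizontal distance between bottle_2 and mat_1 below 0.022 m and z of bottle_2 in the frame of mat_1 between -0.004 and 0.008 m and angle between bottle_2's own z axis and vertical below 0.12 rad and linear speed of bottle_2 below 0.05 m/s and contact force between the fingers and bottle_2 below 0.2 N) or (horizontal distance between bottle_2 and mat_2 below 0.022 m and z of bottle_2 in the frame of mat_2 between -0.004 and 0.008 m and angle between bottle_2's own z axis and vertical below 0.12 rad and linear speed of bottle_2 below 0.05 m/s and contact force between the fingers and bottle_2 below 0.2 N))), for 0.2 s.
2. both tall bottles stand released, one per free cell ((((horizontal distance between bottle_1 and mat_1 below 0.022 m and z of bottle_1 in the frame of mat_1 between -0.004 and 0.008 m and angle between bottle_1's own z axis and vertical below 0.12 rad and linear speed of bottle_1 below 0.05 m/s and contact force between the fingers and bottle_1 below 0.2 N) and (horizontal distance between bottle_2 and mat_2 below 0.022 m and z of bottle_2 in the frame of mat_2 between -0.004 and 0.008 m and angle between bottle_2's own z axis and vertical below 0.12 rad and linear speed of bottle_2 below 0.05 m/s and contact force between the fingers and bottle_2 below 0.2 N)) or ((horizontal distance between bottle_1 and mat_2 below 0.022 m and z of bottle_1 in the frame of mat_2 between -0.004 and 0.008 m and angle between bottle_1's own z axis and vertical below 0.12 rad and linear speed of bottle_1 below 0.05 m/s and contact force between the fingers and bottle_1 below 0.2 N) and (horizontal distance between bottle_2 and mat_1 below 0.022 m and z of bottle_2 in the frame of mat_1 between -0.004 and 0.008 m and angle between bottle_2's own z axis and vertical below 0.12 rad and linear speed of bottle_2 below 0.05 m/s and contact force between the fingers and bottle_2 below 0.2 N)))), for 0.2 s.
3. the clamp arm is pushed past its click, up to its stop (value of joint clamp_swing above 0.55 rad and value of joint pawl below 0.003 m and contact force between any of the fingers, the arm and clamp_bar above 2 N), for 0.2 s.
At the end, for the whole second after the job is handed in: Both tall bottles stand upright (0.12 rad), released, at rest, one per free cell (within 22 mm of the mat centre, bottom under 8 mm above the mat underside); the clamp arm is at 0.55 rad or more, the pawl is back in (under 3 mm), and the robot presses on the arm with over 2 N (all of step 3 and (((horizontal distance between bottle_1 and mat_1 below 0.022 m and z of bottle_1 in the frame of mat_1 between -0.004 and 0.008 m and angle between bottle_1's own z axis and vertical below 0.12 rad and linear speed of bottle_1 below 0.05 m/s and contact force between the fingers and bottle_1 below 0.2 N) and (horizontal distance between bottle_2 and mat_2 below 0.022 m and z of bottle_2 in the frame of mat_2 between -0.004 and 0.008 m and angle between bottle_2's own z axis and vertical below 0.12 rad and linear speed of bottle_2 below 0.05 m/s and contact force between the fingers and bottle_2 below 0.2 N)) or ((horizontal distance between bottle_1 and mat_2 below 0.022 m and z of bottle_1 in the frame of mat_2 between -0.004 and 0.008 m and angle between bottle_1's own z axis and vertical below 0.12 rad and linear speed of bottle_1 below 0.05 m/s and contact force between the fingers and bottle_1 below 0.2 N) and (horizontal distance between bottle_2 and mat_1 below 0.022 m and z of bottle_2 in the frame of mat_1 between -0.004 and 0.008 m and angle between bottle_2's own z axis and vertical below 0.12 rad and linear speed of bottle_2 below 0.05 m/s and contact force between the fingers and bottle_2 below 0.2 N)))); the arm keeps its last pose, push and grip.
It fails at once if another thing on the bench was shifted by more than 30 mm or a jar was taken from its cell (distance of any of tip_box, dish, beaker, tube_rack, marker, jar_1, jar_2 from where it was at the start of the episode above 0.03 m).
It fails at once if a bottle was tipped over (angle between any of bottle_1, bottle_2's own z axis and vertical above 0.8 rad).
It fails at once if a bottle was dropped (faster than 0.7 m/s with no hold on it) ((linear speed of bottle_1 above 0.7 m/s and contact force between the fingers and bottle_1 below 0.1 N) or (linear speed of bottle_2 above 0.7 m/s and contact force between the fingers and bottle_2 below 0.1 N)).
It also fails if it takes over 72 s, if anything falls off the work surface, if the arm or the gripper's body presses on something with over 40 N, if the wrist force passes 120 N, or if a joint passes its speed limit or range.

## Robot

A 7-joint arm with a two-finger parallel gripper is mounted at the origin on the work surface. World frame = base frame: x ahead of the robot, y to its left, z up, the work surface at z = 0. Lengths are in m, angles in rad, forces in N, time in s.
With the tool pointing down it reaches from about 0.4 to 0.875 m from the base axis. Payload 6.5 kg.
Tool frame: the origin (TCP) lies midway between the tips of the shut fingers; the grasp point (between the pads) lies manip.tcp_to_grasp behind it (manip.tcp_to_grasp is the distance from the TCP to the grasp point, in m); z points along the fingers, y is the line along which they close (so a half turn about z gives the same grasp; the last joint's range is limited). The gripper opens to 85 mm and grips with 20 to 120 N. Pads are 22 mm wide; open, the fingers measure 114 mm over their backs; the gripper's body (76 mm by 85 mm) begins 54 mm behind the grasp point. The pads swing forward as they close: fully open they stand 13 mm farther back than shut.
Start: joints at [-0.066, 0.536, -0.004, 1.538, 0.003, 1.067, -0.071], TCP at [0.65, 0, 0.231] pointing down, gripper open.
Joint ranges: [-2.7, 2.7], [-0.37, 2.16], [-1.27, 1.26], [0.24, 2.4], [-1.31, 4.45], [0.19, 1.91], [-2.76, 2.76]. Speed limits (rad/s): [2.39, 2.39, 3.14, 3.14, 3.14, 3.14, 3.14].

## Interface

Orientations are given as a 3x3 rotation matrix whose columns are the frame's x, y, z axes.
In Python, from workcell import manip gives the robot as it stands.
- The arm moves only by the tool servo_tool, never from a script. Its argument "commands" is a list of rows, each a list of 7 numbers: the shift along the world's x, y, z in mm, then the turn, a rotation vector about the world's x, y, z in rad, then the closure, from 0 (fully open) to 1 (shut). A call has exactly 8 rows; each row is the pose to reach, as a shift and turn from the pose commanded when the call began; what a row does not reach only later rows make up. A row lasts 1/12 s, in which the tool goes at most 41.7 mm and 7.16 degrees, less where a joint would pass 70% of its speed; a pose out of reach is approached as far as the arm can. A call with a gripper value outside its range is refused whole. The fingers move at their own pace and stop on an object; "force" is the grip in N (left out, the last holds). Time passes only in rows, so rows that repeat a pose let the fingers close, or fill a call up. It gives the time, the measured TCP pose, the force, the opening and the grip force at its end, in the units of the state.
- manip.state(): the state, without advancing time (a new reading comes with each control period).
- manip.camera(name): name is "scene" or "side" or "wrist"; returns a dict with "pixels" (384x512x3 uint8, red, green, blue), "range_z" (384x512 float32, m along the optical axis (not along the pixel's ray), 0 where there is no reading), "fx", "fy", "cx", "cy" (pixels), "origin" and "orientation" of the camera in the world; the wrist camera has in their place "hand_eye" (4x4, takes a point from camera to tool coordinates, whose origin is the TCP and whose axes are the flange's). Camera axes: x right, y down, z forward; pixel columns grow to the right and rows downward; lengths in m; the calibration is good to about 2 mm. The wrist camera is an equidistant fisheye: a pixel r from the principal point sees the ray r / f radians off the axis. A picture is of the moment at which its call begins: read the wrist's pose just before it.
- manip.close_job(): hands the job in; it is judged then, once.
Trained networks look in a picture, given as the dict that the camera call returned (one of the last four; its "shot" number tells which), for a name from the list of things; names that differ only in an ending like _2 or _b are one class to them, and where a whole thing is asked for, a point or a joint stands for the part that bears it (a point fixed in the world has none). Each returns a list of dicts, best first, with "score" (0 to 1); they miss things now and then, are a little off and sometimes report something else, mostly with a low value. They report only what shows in the picture. A call takes as long as a camera call.
- manip.spot_in(picture, label): "position" ([column, row] in pixels, amid what is visible of it).
- manip.trace(picture, label): "mask" (384x512 bool, what is visible of it) and "position" ([column, row] in pixels, amid what is visible of it).
- manip.tip_of(picture, label): "position" ([column, row] in pixels: a listed point, or the origin of a listed thing).
The state is a dict: "clock": time; "q": joint angles; "joint_vel": joint speeds; "joint_efforts": joint torques, N m; "tool_pos": TCP position; "tcp_rot": TCP orientation; "wrist_force": force on the tool from outside, world axes, zero at the start; "ft_torque": the same for the moment, N m; "gripper_width": opening from 0.0 (shut) to 1.0 (fully open); "gripper_force": force on a finger pad.
Only numpy, scipy, OpenCV 4.12 (cv2) and the standard library are available. Lean on these libraries where they do the work, as an engineer would, in place of code of your own. Each camera call takes 0.05 s, during which the arm holds its last target. There are 200 camera calls.

## Working session

There is one attempt and no reset: what is moved stays moved. The work goes in short steps, Python scripts to look and compute and a tool call to move; the robot and the scene stay as the last step left them, time stands still between calls to the robot, and variables do not carry over. Pictures are saved under pics/ and viewed, at most 10 in all, crops included, and the job is handed in when it is done.

Besides the shell and the picture viewer there is one more tool, called after ">>>" as name([rows], argument=value, ...), one row to a line, values as JSON. servo_tool: Moves the arm, as the interface text tells. Its arguments: {"type":"object","properties":{"commands":{"type":"array","items":{"type":"array","items":{"type":"number"}}},"force":{"type":"number"}},"required":["commands"]}

```bash
mkdir -p pics
cat > h.py <<'E'
import numpy as np, cv2
from workcell import manip
def pts(p,m):
    v,u=np.nonzero(m&(p["range_z"]>0)); z=p["range_z"][v,u]
    c=np.c_[(u-p["cx"])/p["fx"]*z,(v-p["cy"])/p["fy"]*z,z]
    return c@np.array(p["orientation"]).T+np.array(p["origin"])
E
python3 - <<'E'
from h import *
print(manip.tcp_to_grasp, manip.state()["tcp_rot"])
ims=[]
for n in ["scene","side"]:
    p=manip.camera(n); ims.append(p["pixels"])
    print(n,np.round(p["origin"],3))
    for l in ["bottle_1","mat_1","jar_1","clamp_bar","post","station","tip_box","beaker","dish","tube_rack"]:
        for r in manip.trace(p,l)[:3]:
            if r["score"]<.3: continue
            w=pts(p,r["mask"])
            if len(w)<5: continue
            print(l,round(r["score"],2),np.round(r["position"]),"lo",np.round(np.percentile(w,3,axis=0),3),"hi",np.round(np.percentile(w,97,axis=0),3),"med",np.round(np.median(w,axis=0),3))
    for l in ["post","pivot","mat_1","bottle_1"]:
        print("tip",l,[(round(r["score"],2),np.round(r["position"])) for r in manip.tip_of(p,l)[:3]])
im=np.vstack(ims); cv2.imwrite("pics/a.png",cv2.resize(im[:,:,::-1],(400,600)))
cv2.imwrite("pics/s.png",ims[0][:,:,::-1])
E
```

```text
0.0187 [[-4.89289579e-05  9.99998444e-01 -1.76340140e-03]
 [ 9.99999991e-01  4.87150416e-05 -1.21351699e-04]
 [-1.21265606e-04 -1.76340732e-03 -9.99998438e-01]]
scene [1.321 0.036 0.76 ]
bottle_1 0.9 [207. 214.] lo [ 0.569 -0.176  0.003] hi [ 0.603 -0.14   0.094] med [ 0.596 -0.155  0.058]
bottle_1 0.7 [137. 198.] lo [ 0.463 -0.391  0.001] hi [ 0.559 -0.34   0.095] med [ 0.551 -0.354  0.055]
bottle_1 0.33 [293. 204.] lo [ 0.479 -0.025  0.015] hi [0.588 0.084 0.065] med [0.524 0.049 0.045]
jar_1 0.78 [334. 203.] lo [0.514 0.132 0.047] hi [0.553 0.172 0.075] med [0.541 0.151 0.072]
jar_1 0.65 [328. 188.] lo [0.432 0.119 0.04 ] hi [0.485 0.161 0.075] med [0.473 0.138 0.071]
clamp_bar 0.83 [290. 202.] lo [ 0.479 -0.024  0.018] hi [0.587 0.083 0.062] med [0.524 0.047 0.045]
post 0.94 [290. 204.] lo [ 0.478 -0.026  0.014] hi [0.587 0.086 0.064] med [0.524 0.048 0.045]
post 0.62 [242. 246.] lo [ 0.651 -0.093  0.006] hi [ 0.707 -0.043  0.076] med [ 0.692 -0.068  0.052]
station 0.96 [311. 209.] lo [ 0.398 -0.043  0.009] hi [0.611 0.257 0.063] med [0.535 0.098 0.016]
tip_box 0.71 [145. 251.] l
[... 1807 characters left out ...]
  0.262 0.062] med [0.476 0.123 0.013]
tip_box 0.94 [240. 143.] lo [ 0.638 -0.328  0.001] hi [ 0.746 -0.225  0.073] med [ 0.668 -0.256  0.047]
beaker 0.59 [218. 186.] lo [ 0.652 -0.101  0.001] hi [ 0.704 -0.043  0.075] med [ 0.677 -0.066  0.049]
dish 0.6 [264. 153.] lo [ 0.548 -0.281  0.005] hi [ 0.595 -0.229  0.018] med [ 0.57  -0.253  0.013]
tube_rack 0.79 [329. 161.] lo [ 0.327 -0.339  0.002] hi [ 0.402 -0.223  0.044] med [ 0.365 -0.271  0.029]
tip post [(0.81, array([270., 203.])), (0.35, array([245., 262.]))]
tip pivot [(0.79, array([236., 234.]))]
tip mat_1 [(0.76, array([241., 290.])), (0.75, array([266., 288.]))]
tip bottle_1 [(0.81, array([254., 175.])), (0.65, array([283., 139.]))]
```

View pics/s.png

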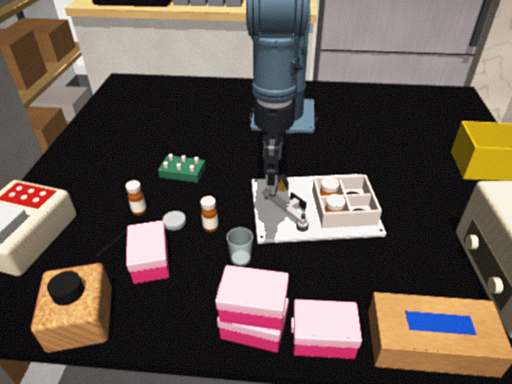

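The scene view shows bottles at (207,214) and (137,198), the dish between them, and the rack at (345,205) with jars in the cells nearest the clamp arm. Next I fit the rack and caps more precisely.

Run:
```python
from h import *
from scipy.optimize import least_squares
def onplane(p,uv,z):
    d=np.array(p["orientation"])@np.array([(uv[0]-p["cx"])/p["fx"],(uv[1]-p["cy"])/p["fy"],1]); o=np.array(p["origin"])
    return o+d*(z-o[2])/d[2]
R=[]
for n in ["scene","side"]:
    p=manip.camera(n); W=pts(p,np.ones((384,512),bool))
    for c in [(0.58,-0.157),(0.538,-0.357)]:
        w=W[(np.hypot(W[:,0]-c[0],W[:,1]-c[1])<.045)&(W[:,2]>.03)]
        b=w[(w[:,2]<.06)]; t=w[w[:,2]>.0895]
        f=least_squares(lambda q:np.hypot(b[:,0]-q[0],b[:,1]-q[1])-.019,c,loss="soft_l1",f_scale=.002)
        print(n,"bottle body",np.round(f.x,4),len(b),"cap top mid",np.round((np.percentile(t[:,:2],3,0)+np.percentile(t[:,:2],97,0))/2,4),len(t))
    w=W[(W[:,2]>.057)&(W[:,2]<.067)&(abs(W[:,0]-.49)<.14)&(abs(W[:,1]-.18)<.1)]
    R.append(w); print(n,"rack",cv2.minAreaRect((w[:,:2]*1000).astype(np.float32)))
    w=W[(W[:,2]>.075)&(W[:,2]<.112)&(abs(W[:,0]-.5)<.09)&(abs(W[:,1]-.02)<.08)]
    print("post pts",len(w),np.round(np.median(w,0),3) if len(w) else "")
    for l,z in [("post",.105),("pivot",.012),("mat_1",.017)]:
        for r in manip.tip_of(p,l)[:2]: print(l,round(r["score"],2),np.round(onplane(p,r["position"],z),4))
w=np.vstack(R)
print("both",cv2.minAreaRect((w[:,:2]*1000).astype(np.float32)))
# template fit of rack rim
def cost(q):
    c,s=np.cos(q[2]),np.sin(q[2]); d=w[:,:2]-q[:2]; x=abs(d@[c,s]);y=abs(d@[-s,c])
    e=np.minimum(np.minimum(abs(x-.0695),abs(y-.0695)),np.minimum(x,y))
    return e+np.maximum(0,np.maximum(x,y)-.072)*3
best=min((least_squares(cost,[.495+a,.182+b,t],loss="soft_l1",f_scale=.002) for a in(-.01,0,.01) for b in(-.01,0,.01) for t in(.0,.1,.17,.25)),key=lambda f:f.cost)
q=best.x;print("fit",q,best.cost)
c,s=np.cos(q[2]),np.sin(q[2])
for a in(-1,1):
  for b in (-1,1): print(a,b,np.round(q[:2]+.03475*(a*np.array([c,s])+b*np.array([-s,c])),4))
p=manip.camera("side");im=p["pixels"][100:330,180:380,::-1];cv2.imwrite("pics/b.png",cv2.resize(im,None,fx=2.6,fy=2.6,interpolation=2))
```

```text
scene bottle body [ 0.5827 -0.1578] 145 cap top mid [ 0.5845 -0.158 ] 121
scene bottle body [ 0.5391 -0.3591] 139 cap top mid [ 0.5406 -0.358 ] 106
scene rack ((490.39080810546875, 182.49392700195312), (149.31771850585938, 145.13134765625), 9.372273445129395)
post pts 10 [ 0.499 -0.006  0.078]
post 0.8 [ 0.491  -0.0177  0.105 ]
pivot 0.71 [0.5651 0.0748 0.012 ]
mat_1 0.58 [0.4501 0.2105 0.017 ]
mat_1 0.57 [0.5234 0.2198 0.017 ]
side bottle body [ 0.5833 -0.1609] 84 cap top mid [ 0.5817 -0.1589] 66
side bottle body [ 0.5391 -0.3625] 75 cap top mid [ 0.5384 -0.3609] 47
side rack ((490.88116455078125, 180.17559814453125), (144.50830078125, 146.0570068359375), 9.676345825195312)
post pts 50 [ 0.492 -0.004  0.097]
post 0.83 [ 0.4942 -0.0063  0.105 ]
pivot 0.95 [0.5738 0.0788 0.012 ]
pivot 0.54 [0.5249 0.1473 0.012 ]
mat_1 0.78 [0.5111 0.2201 0.017 ]
mat_1 0.64 [0.4476 0.2044 0.017 ]
both ((490.6230163574219, 181.08688354492188), (149.31771850585938, 147.9834747314453), 9.372273445129395)
fit [0.4909585  0.18101745 0.16326297] 0.005927535713321892
-1 -1 [0.4623 0.1411]
-1 1 [0.451  0.2097]
1 -1 [0.5309 0.1524]
1 1 [0.5196 0.221 ]
```

View pics/b.png

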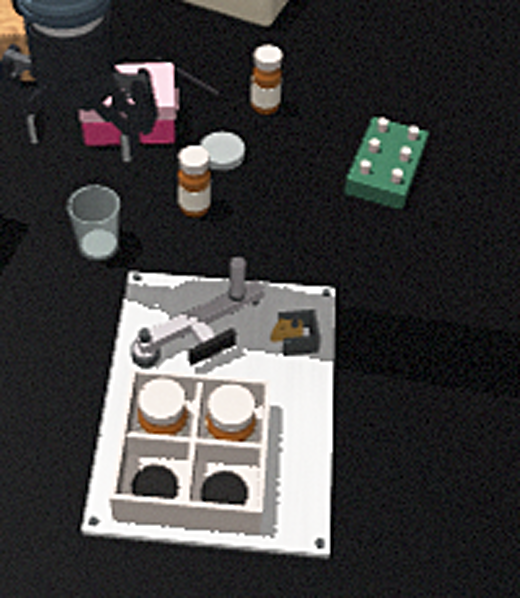

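The crop shows the rack's two mats in the row away from the clamp (150,480) and (222,490), the jars next to the clamp, and the post at (238,278). I will grip the caps with the fingers closing along the rack's y axis (turn of about -1.408 rad).

>>> servo_tool([
  [-8,-20,-8,0,0,-0.12,0],
  [-17,-40,-16,0,0,-0.24,0],
  [-25,-60,-24,0,0,-0.36,0],
  [-34,-80,-32,0,0,-0.48,0],
  [-42,-100,-40,0,0,-0.6,0],
  [-50,-120,-48,0,0,-0.72,0],
  [-59,-140,-54,0,0,-0.84,0],
  [-67,-159,-60,0,0,-0.96,0],
], force=40)

```text
clock: 2.62
tool_pos: [0.5824, -0.1601, 0.171]
tcp_rot: [[0.823, 0.568, -0.0], [0.568, -0.823, -0.0], [-0.0, 0.0, -1.0]]
wrist_force: [-0.3, -0.6, -0.2]
gripper_width: 1.002
gripper_force: 0.0
```

>>> servo_tool([
  [0,0,0,0,0,-0.12,0],
  [0,0,0,0,0,-0.24,0],
  [0,0,0,0,0,-0.36,0],
  [0,0,-10,0,0,-0.448,0],
  [0,0,-30,0,0,-0.448,0],
  [0,0,-50,0,0,-0.448,0],
  [0,0,-70,0,0,-0.448,0],
  [0,0,-80,0,0,-0.448,0],
])

```text
clock: 3.28
tool_pos: [0.5818, -0.1584, 0.0891]
tcp_rot: [[0.987, 0.162, -0.003], [0.162, -0.987, 0.001], [-0.003, -0.001, -1.0]]
wrist_force: [-0.8, 0.1, 0.3]
gripper_width: 1.002
gripper_force: 0.0
```

>>> servo_tool([
  [1,0,-15,0,0,0,0],
  [1,0,-30,0,0,0,0],
  [1,0,-30,0,0,0,0.3],
  [1,0,-30,0,0,0,0.45],
  [1,0,-30,0,0,0,0.6],
  [1,0,-30,0,0,0,0.8],
  [1,0,-30,0,0,0,1],
  [1,0,-30,0,0,0,1],
])

```text
clock: 3.95
tool_pos: [0.585, -0.1592, 0.0626]
tcp_rot: [[0.987, 0.162, 0.002], [0.162, -0.987, -0.0], [0.002, 0.001, -1.0]]
wrist_force: [-0.5, -0.3, 6.4]
gripper_width: 0.396
gripper_force: 39.5
```

>>> servo_tool([
  [0,0,0,0,0,0,1],
  [0,0,0,0,0,0,1],
  [0,0,0,0,0,0,1],
  [0,0,0,0,0,0,1],
  [0,0,5,0,0,0,1],
  [0,0,15,0,0,0,1],
  [0,0,25,0,0,0,1],
  [0,0,35,0,0,0,1],
])

```text
clock: 4.62
tool_pos: [0.5841, -0.1591, 0.0975]
tcp_rot: [[0.987, 0.162, 0.0], [0.162, -0.987, -0.0], [0.0, 0.0, -1.0]]
wrist_force: [0.5, 0.5, -1.7]
gripper_width: 0.398
gripper_force: 39.8
```

>>> servo_tool([
  [0,0,20,0,0,0,1],
  [0,5,45,0,0,0,1],
  [-3,20,70,0,0,0,1],
  [-7,42,95,0,0,0,1],
  [-12,67,110,0,0,0,1],
  [-16,92,115,0,0,0,1],
  [-20,117,115,0,0,0,1],
  [-24,142,115,0,0,0,1],
])

```text
clock: 5.28
tool_pos: [0.5601, -0.0159, 0.213]
tcp_rot: [[0.987, 0.162, 0.002], [0.162, -0.987, 0.0], [0.002, -0.0, -1.0]]
wrist_force: [1.0, 0.4, -1.4]
gripper_width: 0.395
gripper_force: 39.9
```

>>> servo_tool([
  [-5,30,0,0,0,0,1],
  [-10,60,0,0,0,0,1],
  [-15,90,0,0,0,0,1],
  [-20,120,0,0,0,0,1],
  [-25,150,0,0,0,0,1],
  [-30,180,0,0,0,0,1],
  [-36,210,0,0,0,0,1],
  [-40,232,0,0,0,0,1],
])

```text
clock: 5.95
tool_pos: [0.519, 0.2182, 0.2123]
tcp_rot: [[0.986, 0.164, 0.0], [0.164, -0.986, 0.002], [0.001, -0.001, -1.0]]
wrist_force: [-0.2, -0.3, -1.0]
gripper_width: 0.401
gripper_force: 39.9
```

```bash
cat > chk.py <<'E'
import sys
from h import *
s=manip.state();print(np.round(s["tool_pos"],4),s["gripper_width"])
p=manip.camera("scene")
t=np.array(s["tool_pos"])
W=pts(p,np.ones((384,512),bool))
w=W[(np.hypot(W[:,0]-t[0],W[:,1]-t[1])<.03)&(W[:,2]<t[2]+.01)&(W[:,2]>t[2]-.075)]
for z in np.arange(t[2]-.07,t[2]+.01,.01):
    q=w[abs(w[:,2]-z)<.005]
    if len(q)>3: print(round(z-t[2],3),len(q),"x near",np.round(np.percentile(q[:,0],90),4),"y",np.round(np.percentile(q[:,1],[5,95]),4))
print("lowest rel",np.round(np.percentile(w[:,2],1)-t[2],4))
cv2.imwrite(sys.argv[1],cv2.resize(p["pixels"][100:280,220:420,::-1],None,fx=3,fy=3,interpolation=2))
E
python3 chk.py pics/c.png
```

```text
[0.519  0.2182 0.2123] 0.4012011145170898
-0.06 21 x near 0.5353 y [0.2042 0.2292]
-0.05 53 x near 0.5364 y [0.2016 0.2332]
-0.04 58 x near 0.5363 y [0.2001 0.2337]
-0.03 59 x near 0.537 y [0.2004 0.2342]
-0.02 61 x near 0.5362 y [0.2012 0.2334]
-0.01 65 x near 0.536 y [0.2012 0.2341]
0.0 70 x near 0.5354 y [0.2031 0.2356]
0.01 38 x near 0.5335 y [0.1963 0.2433]
lowest rel -0.0596
```

View pics/c.png

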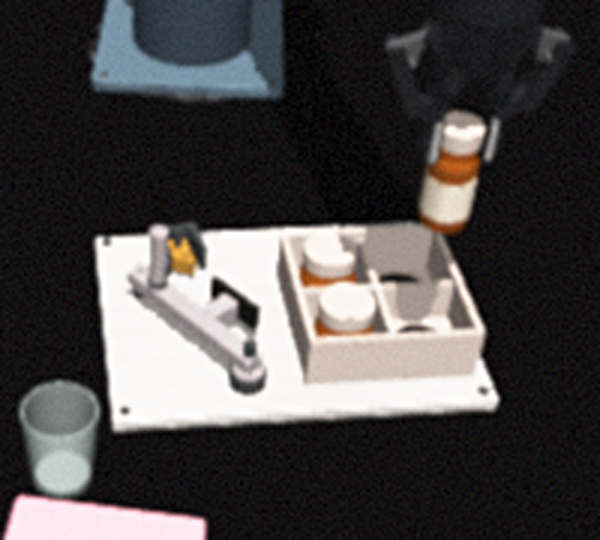

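The bottle hangs straight at (455,175) in the crop, above the near free cell. Lowering it now.

>>> servo_tool([
  [1,2,0,0,0,0,1],
  [1,3,-15,0,0,0,1],
  [1,3,-35,0,0,0,1],
  [1,3,-55,0,0,0,1],
  [1,3,-75,0,0,0,1],
  [1,3,-95,0,0,0,1],
  [1,3,-112,0,0,0,1],
  [1,3,-122,0,0,0,1],
])

```text
clock: 6.67
tool_pos: [0.5207, 0.2163, 0.0881]
tcp_rot: [[0.987, 0.161, -0.001], [0.161, -0.987, -0.002], [-0.002, 0.001, -1.0]]
wrist_force: [-0.6, 0.9, -0.1]
gripper_width: 0.404
gripper_force: 40.0
```

>>> servo_tool([
  [0,0,-2,0,0,0,1],
  [0,0,-4,0,0,0,1],
  [0,0,-5,0,0,0,1],
  [0,0,-6,0,0,0,1],
  [0,0,-7,0,0,0,1],
  [0,0,-8,0,0,0,1],
  [0,0,-8,0,0,0,1],
  [0,0,-8,0,0,0,1],
])

```text
clock: 7.33
tool_pos: [0.5213, 0.2183, 0.0817]
tcp_rot: [[0.987, 0.162, 0.001], [0.162, -0.987, 0.0], [0.001, -0.0, -1.0]]
wrist_force: [-0.5, -0.5, 0.8]
gripper_width: 0.395
gripper_force: 40.2
```

Just at contact; ease down 2 mm, then open.

>>> servo_tool([
  [-1,2,-1,0,0,0,1],
  [-1,3,-2,0,0,0,1],
  [-1,3,-2,0,0,0,1],
  [-1,3,-2,0,0,0,0.5],
  [-1,3,-2,0,0,0,0.4],
  [-1,3,-2,0,0,0,0.2],
  [-1,3,-2,0,0,0,0],
  [-1,3,-2,0,0,0,0],
])

```text
clock: 8.0
tool_pos: [0.5197, 0.2212, 0.079]
tcp_rot: [[0.987, 0.162, -0.0], [0.162, -0.987, -0.0], [-0.0, -0.0, -1.0]]
wrist_force: [-0.5, -0.4, 0.8]
gripper_width: 0.988
gripper_force: 0.0
```

>>> servo_tool([
  [0,0,0,0,0,0,0],
  [0,0,0,0,0,0,0],
  [0,0,10,0,0,0,0],
  [0,0,25,0,0,0,0],
  [0,0,45,0,0,0,0],
  [0,0,75,0,0,0,0],
  [0,0,105,0,0,0,0],
  [0,0,130,0,0,0,0],
])

```text
clock: 8.67
tool_pos: [0.5204, 0.221, 0.2121]
tcp_rot: [[0.987, 0.162, 0.001], [0.162, -0.987, 0.001], [0.002, -0.0, -1.0]]
wrist_force: [1.0, 1.4, 0.4]
gripper_width: 0.999
gripper_force: 0.0
```

```bash
cat > b.py <<'E'
from h import *
p=manip.camera("scene");W=pts(p,np.ones((384,512),bool))
import sys
from scipy.optimize import least_squares
for i in range(1,len(sys.argv),2):
    c=np.array([float(sys.argv[i]),float(sys.argv[i+1])])
    w=W[(np.hypot(*(W[:,:2]-c).T)<.03)&(W[:,2]>.07)]
    t=w[w[:,2]>np.percentile(w[:,2],95)-.006]
    b=w[w[:,2]<.079]
    f=least_squares(lambda q:np.hypot(b[:,0]-q[0],b[:,1]-q[1])-.019,c,loss="soft_l1",f_scale=.002)
    print("cap",np.round((np.percentile(t[:,:2],3,0)+np.percentile(t[:,:2],97,0))/2,4),"body",np.round(f.x,4),"top",np.percentile(w[:,2],97))
E
python3 b.py .52 .221; python3 -c "
from h import *;s=manip.state();print(s['tool_pos'],s['gripper_width'])"
```

```text
cap [0.5389 0.2294] body [0.5187 0.22  ] top 0.5130280596404412
[0.52303274 0.22201488 0.21669496] 0.9963446749637263
```

>>> servo_tool([
  [1,-20,0,0,0,0,0],
  [2,-55,0,0,0,0,0],
  [4,-95,0,0,0,0,0],
  [5,-135,0,0,0,0,0],
  [6,-175,0,0,0,0,0],
  [7,-215,0,0,0,0,0],
  [8,-255,0,0,0,0,0],
  [9,-295,0,0,0,0,0],
])

```text
clock: 9.38
tool_pos: [0.5288, -0.0759, 0.21]
tcp_rot: [[0.987, 0.162, 0.001], [0.162, -0.987, 0.0], [0.001, -0.0, -1.0]]
wrist_force: [0.2, -0.6, -0.0]
gripper_width: 0.998
gripper_force: 0.0
```

>>> servo_tool([
  [1,-40,0,0,0,0,0],
  [2,-80,0,0,0,0,0],
  [4,-120,0,0,0,0,0],
  [5,-160,0,0,0,0,0],
  [6,-200,-10,0,0,0,0],
  [7,-235,-30,0,0,0,0],
  [8,-265,-50,0,0,0,0],
  [10,-286,-70,0,0,0,0],
])

```text
clock: 10.05
tool_pos: [0.538, -0.3642, 0.1393]
tcp_rot: [[0.987, 0.159, 0.001], [0.159, -0.987, -0.002], [0.0, 0.002, -1.0]]
wrist_force: [0.4, 0.1, 0.1]
gripper_width: 0.997
gripper_force: 0.0
```

```bash
python3 -c "
from h import *;s=manip.state();print(s['tool_pos'],s['gripper_width'])"; python3 b.py .539 -.36
```

```text
[ 0.53797084 -0.36415719  0.13929093] 0.9966377871603394
cap [ 0.5391 -0.3597] body [ 0.5357 -0.3609] top 0.5314652768420187
```

>>> servo_tool([
  [0,0,-12,0,0,0,0],
  [0,0,-30,0,0,0,0],
  [0,0,-50,0,0,0,0],
  [0,0,-66,0,0,0,0],
  [0,0,-76,0,0,0,0],
  [0,0,-76,0,0,0,0.2],
  [0,0,-76,0,0,0,0.45],
  [0,0,-76,0,0,0,0.6],
])

```text
clock: 10.77
tool_pos: [0.5399, -0.3601, 0.0646]
tcp_rot: [[0.987, 0.163, 0.002], [0.163, -0.987, -0.001], [0.002, 0.001, -1.0]]
wrist_force: [0.6, -1.3, -0.3]
gripper_width: 0.604
gripper_force: 0.0
```

>>> servo_tool([
  [0,0,0,0,0,0,0.8],
  [0,0,0,0,0,0,1],
  [0,0,0,0,0,0,1],
  [0,0,0,0,0,0,1],
  [0,0,5,0,0,0,1],
  [0,0,15,0,0,0,1],
  [0,0,25,0,0,0,1],
  [0,0,35,0,0,0,1],
])

```text
clock: 11.43
tool_pos: [0.539, -0.3602, 0.0995]
tcp_rot: [[0.987, 0.162, 0.0], [0.162, -0.987, -0.0], [0.0, 0.0, -1.0]]
wrist_force: [0.4, -0.1, -1.5]
gripper_width: 0.394
gripper_force: 39.9
```

>>> servo_tool([
  [0,5,20,0,0,0,1],
  [-3,20,45,0,0,0,1],
  [-8,45,75,0,0,0,1],
  [-13,80,100,0,0,0,1],
  [-18,115,120,0,0,0,1],
  [-24,150,127,0,0,0,1],
  [-29,185,127,0,0,0,1],
  [-35,220,127,0,0,0,1],
])

```text
clock: 12.1
tool_pos: [0.5042, -0.1386, 0.2272]
tcp_rot: [[0.987, 0.162, 0.003], [0.162, -0.987, 0.0], [0.003, 0.001, -1.0]]
wrist_force: [0.2, -0.4, -2.4]
gripper_width: 0.395
gripper_force: 40.1
```

>>> servo_tool([
  [-6,35,0,0,0,0,1],
  [-11,70,0,0,0,0,1],
  [-16,105,0,0,0,0,1],
  [-21,140,0,0,0,0,1],
  [-26,175,0,0,0,0,1],
  [-32,210,0,0,0,0,1],
  [-37,245,0,0,0,0,1],
  [-42,280,0,0,0,0,1],
])

```text
clock: 12.77
tool_pos: [0.4616, 0.1415, 0.2264]
tcp_rot: [[0.987, 0.162, 0.001], [0.162, -0.987, 0.001], [0.001, -0.0, -1.0]]
wrist_force: [0.3, 0.1, -1.0]
gripper_width: 0.395
gripper_force: 40.1
```

>>> servo_tool([
  [-4,25,0,0,0,0,1],
  [-8,47,0,0,0,0,1],
  [-10,62,0,0,0,0,1],
  [-11,69,0,0,0,0,1],
  [-11,70,-10,0,0,0,1],
  [-11,70,-25,0,0,0,1],
  [-11,70,-40,0,0,0,1],
  [-11,70,-40,0,0,0,1],
])

```text
clock: 13.43
tool_pos: [0.4495, 0.2074, 0.1827]
tcp_rot: [[0.987, 0.16, -0.004], [0.16, -0.987, -0.003], [-0.004, 0.003, -1.0]]
wrist_force: [-0.5, -0.2, -1.2]
gripper_width: 0.397
gripper_force: 40.2
```

```bash
python3 chk.py pics/d.png
```

```text
[0.4495 0.2074 0.1827] 0.39682838781710794
-0.06 28 x near 0.4662 y [0.1904 0.2222]
-0.05 48 x near 0.4675 y [0.1905 0.2223]
-0.04 48 x near 0.4677 y [0.1898 0.2233]
-0.03 54 x near 0.4678 y [0.1894 0.2222]
-0.02 53 x near 0.4682 y [0.1899 0.2235]
-0.01 54 x near 0.4674 y [0.191 0.223]
-0.0 64 x near 0.4662 y [0.1922 0.226 ]
0.01 31 x near 0.4638 y [0.1869 0.2301]
lowest rel -0.0596
```

View pics/d.png

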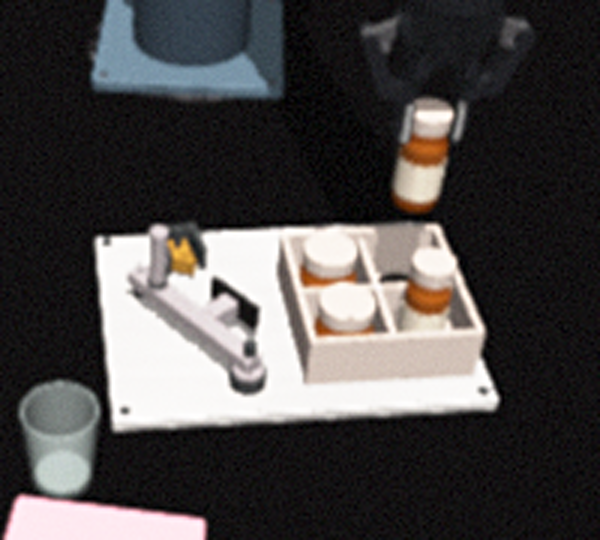

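The first bottle stands in its cell at (428,290), and the second hangs straight at (422,165) over the other one. Lowering it.

>>> servo_tool([
  [0,0,-12,0,0,0,1],
  [0,0,-30,0,0,0,1],
  [0,0,-48,0,0,0,1],
  [0,0,-64,0,0,0,1],
  [0,0,-78,0,0,0,1],
  [0,0,-88,0,0,0,1],
  [0,0,-93,0,0,0,1],
  [0,0,-96,0,0,0,1],
])

```text
clock: 14.15
tool_pos: [0.4514, 0.2096, 0.0893]
tcp_rot: [[0.987, 0.161, 0.0], [0.161, -0.987, -0.0], [0.0, 0.0, -1.0]]
wrist_force: [0.1, 1.3, -1.3]
gripper_width: 0.394
gripper_force: 40.2
```

>>> servo_tool([
  [0,0,-1,0,0,0,1],
  [0,0,-2,0,0,0,1],
  [0,0,-3,0,0,0,1],
  [0,0,-4,0,0,0,1],
  [0,0,-5,0,0,0,1],
  [0,0,-6,0,0,0,1],
  [0,0,-6,0,0,0,1],
  [0,0,-6,0,0,0,1],
])

```text
clock: 14.82
tool_pos: [0.4514, 0.2102, 0.0838]
tcp_rot: [[0.987, 0.162, 0.001], [0.162, -0.987, 0.001], [0.001, -0.0, -1.0]]
wrist_force: [-0.6, 0.4, 4.1]
gripper_width: 0.398
gripper_force: 40.6
```

>>> servo_tool([
  [0,0,0,0,0,0,0.5],
  [0,0,0,0,0,0,0.4],
  [0,0,0,0,0,0,0.2],
  [0,0,0,0,0,0,0],
  [0,0,0,0,0,0,0],
  [0,0,0,0,0,0,0],
  [0,0,8,0,0,0,0],
  [0,0,20,0,0,0,0],
])

```text
clock: 15.48
tool_pos: [0.4502, 0.2096, 0.103]
tcp_rot: [[0.987, 0.162, -0.002], [0.162, -0.987, -0.001], [-0.002, 0.001, -1.0]]
wrist_force: [0.1, 0.1, -0.3]
gripper_width: 0.998
gripper_force: 0.0
```

>>> servo_tool([
  [0,0,20,0,0,0,0],
  [0,0,45,0,0,0,0],
  [0,0,75,0,0,0,0],
  [0,0,105,0,0,0,0],
  [0,0,125,0,0,0,0],
  [0,0,125,0,0,0,0],
  [0,0,125,0,0,0,0],
  [0,0,125,0,0,0,0],
])

```text
clock: 16.15
tool_pos: [0.4504, 0.2098, 0.2279]
tcp_rot: [[0.987, 0.162, -0.001], [0.162, -0.987, -0.0], [-0.001, 0.0, -1.0]]
wrist_force: [-0.4, 0.4, -0.2]
gripper_width: 0.998
gripper_force: 0.0
```

```bash
python3 b.py .451 .21 .52 .221
python3 - <<'E'
from h import *
from scipy.optimize import least_squares
print(manip.state()["tool_pos"])
A=[]
for n in ["scene","side"]:
    p=manip.camera(n);W=pts(p,np.ones((384,512),bool))
    w=W[(np.hypot(W[:,0]-.489,W[:,1]+.004)<.03)&(W[:,2]>.06)&(W[:,2]<.11)]
    f=least_squares(lambda q:np.hypot(w[:,0]-q[0],w[:,1]-q[1])-.008,[.489,-.004],loss="soft_l1",f_scale=.002)
    print(n,len(w),f.x,np.median(w,0)); A.append(w)
    w=W[(abs(W[:,0]-.5)<.12)&(abs(W[:,1]-.03)<.08)&(W[:,2]>.042)&(W[:,2]<.05)]
    s=w-[.503,.107,0]
    print("bar pts",len(w),"line",cv2.fitLine((w[:,:2]).astype(np.float32),cv2.DIST_HUBER,0,.001,.001).ravel())
w=np.vstack(A)
print(least_squares(lambda q:np.hypot(w[:,0]-q[0],w[:,1]-q[1])-.008,[.489,-.004],loss="soft_l1",f_scale=.002).x)
cv2.imwrite("pics/e.png",cv2.resize(p["pixels"][180:330,180:340,::-1],None,fx=4,fy=4,interpolation=2))
E
```

```text
cap [0.4694 0.2189] body [0.4492 0.2108] top 0.5244548925107546
cap [0.5135 0.219 ] body [0.5188 0.2205] top 0.3655174179119973
[0.45022536 0.20961319 0.22742172]
scene 100 [ 0.49254936 -0.00636646] [ 0.49860287 -0.00648189  0.08941239]
bar pts 406 line [0.7079487  0.70626384 0.5383663  0.03933243]
side 0 [ 0.489 -0.004] [nan nan nan]
bar pts 183 line [0.8923645  0.45131546 0.54871446 0.05153836]
[ 0.49254936 -0.00636646]
  return _methods._mean(a, axis=axis, dtype=dtype,
  ret = um.true_divide(
```

View pics/e.png

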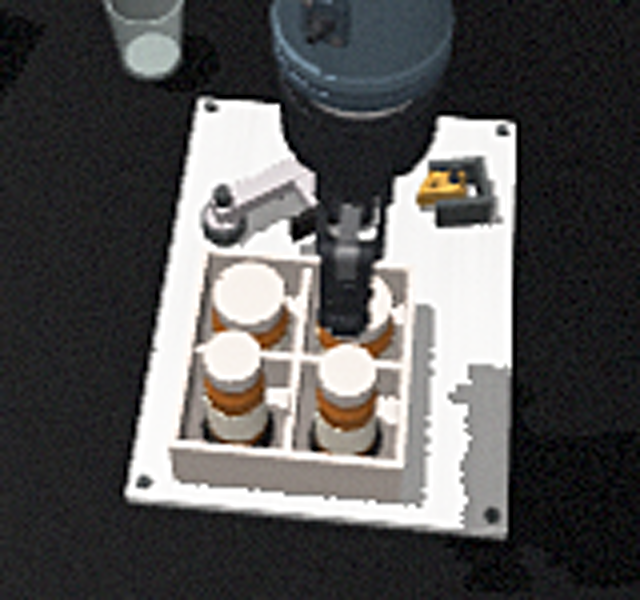

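Both bottles stand in their cells, at (235,390) and (347,395), and the pivot is at (222,222). I will pinch the post at about (0.4925,-0.006) and swing it along its arc.

>>> servo_tool([
  [5,-25,0,0,0,0,0],
  [11,-57,0,0,0,0,0],
  [18,-92,0,0,0,0,0],
  [25,-127,-5,0,0,0,0],
  [31,-160,-20,0,0,0,0],
  [37,-190,-35,0,0,0,0],
  [42,-210,-50,0,0,0,0],
  [42,-216,-65,0,0,0,0],
])

```text
clock: 16.97
tool_pos: [0.4932, -0.0105, 0.1621]
tcp_rot: [[0.988, 0.157, -0.0], [0.157, -0.988, -0.002], [-0.001, 0.002, -1.0]]
wrist_force: [-0.7, 0.9, -0.3]
gripper_width: 1.001
gripper_force: 0.0
```

>>> servo_tool([
  [0,0,-20,0,0,0,0],
  [0,0,-40,0,0,0,0],
  [0,0,-60,0,0,0,0],
  [0,0,-80,0,0,0,0],
  [0,0,-95,0,0,0,0],
  [0,0,-103,0,0,0,0],
  [0,0,-103,0,0,0,0.3],
  [0,0,-103,0,0,0,0.5],
])

```text
clock: 17.63
tool_pos: [0.4927, -0.0062, 0.0601]
tcp_rot: [[0.987, 0.162, -0.001], [0.162, -0.987, -0.0], [-0.001, 0.0, -1.0]]
wrist_force: [-0.3, 0.2, -0.0]
gripper_width: 0.746
gripper_force: 0.0
```

>>> servo_tool([
  [0,0,0,0,0,0,0.6],
  [0,0,0,0,0,0,0.7],
  [0,0,0,0,0,0,0.8],
  [0,0,0,0,0,0,0.9],
  [0,0,0,0,0,0,1],
  [0,0,0,0,0,0,1],
  [0,0,0,0,0,0,1],
  [0,0,0,0,0,0,1],
], force=50)

```text
clock: 18.3
tool_pos: [0.4937, -0.0068, 0.0609]
tcp_rot: [[0.987, 0.161, 0.001], [0.161, -0.987, -0.001], [0.001, 0.001, -1.0]]
wrist_force: [-0.8, -3.8, 6.4]
gripper_width: 0.176
gripper_force: 48.7
```

>>> servo_tool([
  [-3,3,0,0,0,0,1],
  [-6,7,0,0,0,0,1],
  [-9,10,0,0,0,0,1],
  [-11,14,0,0,0,0,1],
  [-14,17,0,0,0,0,1],
  [-16,21,0,0,0,0,1],
  [-19,25,0,0,0,0,1],
  [-21,29,0,0,0,0,1],
])

```text
clock: 18.97
tool_pos: [0.4717, 0.0201, 0.0608]
tcp_rot: [[0.987, 0.158, 0.0], [0.158, -0.987, -0.003], [-0.0, 0.003, -1.0]]
wrist_force: [-3.3, -11.2, 10.4]
gripper_width: 0.176
gripper_force: 49.7
```

>>> servo_tool([
  [-2,4,0,0,0,0,1],
  [-4,8,0,0,0,0,1],
  [-5,12,0,0,0,0,1],
  [-7,16,0,0,0,0,1],
  [-8,20,0,0,0,0,1],
  [-9,24,0,0,0,0,1],
  [-10,28,0,0,0,0,1],
  [-10,31,0,0,0,0,1],
])

```text
clock: 19.63
tool_pos: [0.4597, 0.0505, 0.0605]
tcp_rot: [[0.987, 0.158, -0.004], [0.158, -0.987, -0.003], [-0.004, 0.002, -1.0]]
wrist_force: [-7.5, -12.9, 17.2]
gripper_width: 0.174
gripper_force: 50.5
```

```bash
python3 -c "
from h import *;s=manip.state();print(s['tool_pos'],s['wrist_force'])
q=np.array(s['tool_pos'][:2])-[.574,.075];print(np.hypot(*q),'phi est',.783-np.arctan2(-q[1],-q[0]))
p=manip.camera('scene');cv2.imwrite('pics/f.png',cv2.resize(p['pixels'][150:260,230:400,::-1],None,fx=4,fy=4,interpolation=2))"
```

```text
[0.45971906 0.05051936 0.06054935] [ -7.50588184 -12.9272493   17.19139498]
0.1168735837591019 phi est 0.5719746976633584
```

View pics/f.png

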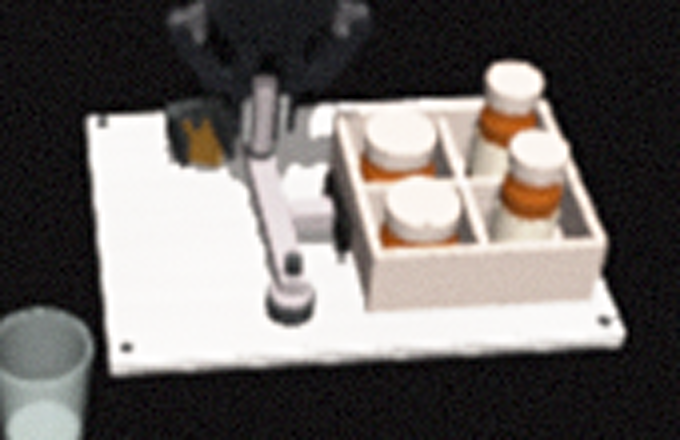

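The arm is past the pawl (205,150) and its pad at (342,215) is close to the rack. I will push on to the stop.

>>> servo_tool([
  [0,1,0,0,0,0,1],
  [0,2,0,0,0,0,1],
  [0,3,0,0,0,0,1],
  [0,4,0,0,0,0,1],
  [0,5,0,0,0,0,1],
  [0,6,0,0,0,0,1],
  [0,6,0,0,0,0,1],
  [0,6,0,0,0,0,1],
])

```text
clock: 20.35
tool_pos: [0.4594, 0.0548, 0.0605]
tcp_rot: [[0.988, 0.157, -0.005], [0.157, -0.988, -0.005], [-0.005, 0.004, -1.0]]
wrist_force: [-7.4, -16.2, 16.2]
gripper_width: 0.172
gripper_force: 50.6
```

>>> servo_tool([
  [0,1,0,0,0,0,1],
  [0,2,0,0,0,0,1],
  [0,3,0,0,0,0,1],
  [0,3,0,0,0,0,1],
  [0,3,0,0,0,0,1],
  [0,3,0,0,0,0,1],
  [0,3,0,0,0,0,1],
  [0,3,0,0,0,0,1],
])

```text
clock: 21.02
tool_pos: [0.4594, 0.0549, 0.0604]
tcp_rot: [[0.988, 0.155, -0.005], [0.155, -0.988, -0.007], [-0.006, 0.007, -1.0]]
wrist_force: [-6.5, -25.0, 17.9]
gripper_width: 0.172
gripper_force: 51.1
```

```bash
python3 b.py .451 .21 .52 .221; python3 -c "
from h import *;s=manip.state();print(s['tool_pos'],s['wrist_force'])
p=manip.camera('scene');cv2.imwrite('pics/g.png',cv2.resize(p['pixels'][150:260,230:400,::-1],None,fx=4,fy=4,interpolation=2))"
```

```text
cap [0.4528 0.2107] body [0.4497 0.2114] top 0.11380937186524984
cap [0.5213 0.2191] body [0.5188 0.2201] top 0.1140865165318874
[0.4593675  0.05492784 0.06044457] [ -7.18577926 -24.64372805  17.70830555]
```

View pics/g.png

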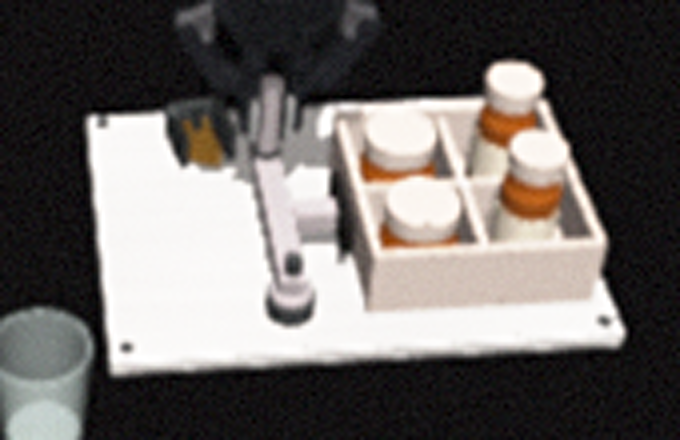

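The arm is against its stop: the force rose 9 N with no further motion. In the picture the bar is parallel to the rack wall and the pawl at (203,145) is back in. Both bottles still stand, so I am handing in.

```bash
python3 -c "
from workcell import manip;print(manip.close_job())"
```

```text
the job is handed in; nothing more can be done
None
```

Job handed in (no verdict was returned): both bottles stand released in the two free cells, and the gripper is holding the clamp arm pressed against its stop, past the click.

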